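Raise the counterweighted guard arm and push the dish into its bay

TASK

Push the counterweighted guard arm of the dish station up past its balance point so that it stays raised by itself, then push the lidded metal dish along its lane, past the raised guard, until it rests gently against the stop at the end of the bay. Do it all by pushing: do not pick up, lift or tip the dish, and leave the timer, the open dish, the beaker and the bottle where they stand.

Things in the scene. Friction and masses are not known exactly. Their poses are not given: they have to be found in the camera images.
- station: Fixed white station: deck 100 (x) x 365 (y) mm, top 14 mm above the bench, at x = -50 to 50, y = -195 to 170 mm. Origin on the bench on the lane's centre line, below the lowered gate plate; x points away from the robot, y to the robot's left along the lane, z up. The dish waits at y > 0; the bay is y = -85 to 0. Grey post of the guard at y = -191 to -139, x = -35 to 35, up to z = 90 mm
- guard (a joint): Hinge angle of the guard arm, rad: 0 = lowered, level along the lane over the bay (starts here); grows as the free end goes up; 1.45 = nearly upright, at its upper stop. Its counterweight lets it fall back to 0 below the balance point at about 0.85, and above it takes it on by itself within about 3 s to 1.45, where it stays. Raising takes under 3 N at the sleeve
- push_sleeve (a point): Centre of the round black rubber sleeve, 55 mm long, 18 mm thick, on the robot's side of the cross-bar (12 mm thick, along the station's x) at the guard arm's free end. Lowered, it is 70 mm above the bench at y = 0, x = -100 to -45 mm in the station's frame, past the deck's edge, open space under it. A red gate plate, x = -30 to 30, hangs from the bar to 22 mm above the bench and shuts the lane
- guard_pivot (a point): Pivot of the guard arm, at x = 0, y = -165, z = 70 mm in the station's frame (axes as the station's); the arm turns about the station's x axis. At joint angle q the cross-bar with its sleeve lies 165 cos q mm from here towards the station's +y and 165 sin q mm up. A brass drum, the counterweight, sits between the post's cheeks, up to 47 mm from the pivot
- bay_stop (a point): Middle of the foot of the stop's face at the bay's end, on the deck (14 mm above the bench), at y = -85 mm in the station's frame, axes as the station's; the stop is 26 mm high. The lane before it is 74 mm wide (x = -37 to 37) between aluminium rails 8 mm thick, 10 mm high. The dish comes towards -y; it is home when its rim touches this face, its centre then 31 to 34 mm from it
- dish_center (a point): Centre (12 mm up) of the loose lidded metal dish, round, 68 mm across at the lid's rim, 24 mm high, about 0.02 kg, standing on the deck in the lane on the waiting side of the gate plate; z up. It slides easily (under 1 N) and its thin wall must not be pressed with more than 30 N. A flat black disc in the deck marks its place in the bay
- timer: Grey timer, 58 x 58 x 18 mm, loose on the bench to the right of the station, before the beaker; origin under its centre
- spare_dish: Open metal dish, 64 mm wide, 21 mm high, loose on the bench in front of the guard's post; origin under its centre
- beaker: Glass beaker, 75 mm wide, 94 mm high, loose on the bench to the right of the station; origin under its centre
- bottle: Clear square sample bottle with a white cap, 62 x 62 x 142 mm, loose on the bench to the right, beyond the beaker; origin under its centre

How it is judged:
By the outcome, as a careful person would: the job done as asked, in the order asked, and still so for the second after the job is handed in, with the robot touching nothing.
It also fails if it takes over 61 s, if anything falls off the work surface, if the arm or the gripper's body presses on something with over 40 N, if the wrist force passes 120 N, or if a joint passes its speed limit or range.

ROBOT

A 6-joint arm with a two-finger parallel gripper is mounted at the origin on a cart in front of the work surface, level with it; the furniture and walls round the work are solid. World frame = base frame: x ahead of the robot, y to its left, z up, the work surface at z = 0. Lengths are in m, angles in rad, forces in N, time in s.
With the tool pointing down it reaches from about 0.375 to 0.9 m from the base axis. Payload 3.1 kg.
Tool frame: the origin (TCP) lies at the very end of the fingers, on their centre line; the grasp point (between the pads) lies 19 mm behind it (arm.grip_point_offset is the distance from the TCP to the grasp point, in m); z points along the fingers, y is the direction in which the jaws open and shut (so a half turn about z gives the same grasp; the last joint's range is limited). The gripper opens to 87 mm and grips with 3 to 60 N. Pads are 19 mm wide; open, the fingers measure 117 mm over their backs; the gripper's body (75 mm by 190 mm) begins 51 mm behind the grasp point.
Start: joints at [-1.286, 0.527, 1.433, -0, 1.181, -0.178], TCP at [0.28, -0.559, 0.223] pointing down, gripper open.
Joint ranges: [-3.08, 3.08], [-0.75, 2.2], [0.22, 2.44], [-1.43, 4.57], [0, 2.65], [-2.85, 2.85]. Speed limits (rad/s): [2.79, 2.79, 3.14, 3.14, 3.14, 3.14].

INTERFACE

Orientations are given as a rotation vector (axis times angle).
In Python, from rig import telemetry, cams, finish_job, arm gives the robot as it stands.
- The arm moves only by the tool arm_command, never from a script. Its arguments are lists of equal length, an entry for each row: "offset": the shift along the tool's x, y, z in mm, a list of three; "twist": the turn, a rotation vector about the tool's x, y, z in degrees, a list of three; "grip": the opening, from 0 (shut) to 1 (fully open). In form: {"offset": [[tx, ty, tz], ...], "twist": [[wx, wy, wz], ...], "grip": [grip, ...]}. A call has 1 to 5 rows; each row is the pose to reach, as a shift and turn from the pose commanded when the call began, along the tool's axes at that moment; what a row does not reach only later rows make up. A row lasts 1/12 s, in which the tool goes at most 41.7 mm and 7.16 degrees, less where a joint would pass 70% of its speed; a pose out of reach is approached as far as the arm can. A call with a gripper value outside its range is refused whole. The fingers move at their own pace and stop on an object; the grip force is fixed at half the most. Time passes only in rows, so rows that repeat a pose let the fingers close. It gives the time, the measured TCP pose, the force and the opening at its end, in the units of the state.
- telemetry.get_state(): the state, without advancing time (a new reading comes with each control period).
- cams.read_camera(name): name is "side" or "top" or "wrist"; returns the picture (400x640x3 uint8, red, green, blue); there is no depth.
- cams.get_calibration(name): a dict with "K" (3x3 intrinsics, pixels), "distortion" ([k1, k2, p1, p2, k3] as OpenCV has them; the pictures are not rectified), "extrinsics" (4x4, takes a point from camera to world coordinates). Camera axes: x right, y up, looking along -z (the intrinsics and any distortion apply to the point x, -y, -z); pixel columns grow to the right and rows downward; lengths in m; the calibration is good to about 2 mm. A picture is of the moment at which its call begins: read the wrist's pose just before it. get_calibration takes no time and is no camera call; for the wrist camera it gives the pose at the moment of the call.
- finish_job(): hands the job in, once; it reports no verdict.
The state is a dict: "time": time; "joints": joint angles; "qd": joint speeds; "tau": joint torques, N m; "position": TCP position; "eef_rot": TCP orientation; "force": force on the tool from outside, world axes, zero at the start; "wrist_torque": the same for the moment, N m; "gripper_width": finger opening in m.
Only numpy, scipy, OpenCV 4.12 (cv2) and the standard library are available. Lean on these libraries where they do the work, as an engineer would, in place of code of your own. Each camera call takes 0.05 s, during which the arm holds its last target. There are 200 camera calls.

## Working session

There is one attempt and no reset: what is moved stays moved. The work goes in short steps, Python scripts to look and compute and a tool call to move; the robot and the scene stay as the last step left them, time stands still between calls to the robot, and variables do not carry over. Pictures are saved under pics/ and viewed, about 8 in all and at most 12, crops included, and the job is handed in when it is done.

Besides the shell and the picture viewer there is one more tool, called after "Request:" in YAML: its name, and indented under it one key for each argument. arm_command: Moves the arm, as the interface text tells. Its arguments: {"type":"object","properties":{"offset":{"type":"array"},"twist":{"type":"array"},"grip":{"type":"array"}},"required":["offset","twist","grip"]}

```bash
mkdir -p pics; ls; python3 - <<'E'
from rig import telemetry,cams,arm
import cv2,numpy as np
s=telemetry.get_state();print(s)
for n in("top","side"):
    im=cams.read_camera(n);cv2.imwrite(f"pics/{n}0.png",im[:,:,::-1])
    c=cams.get_calibration(n);print(n,c)
E
```

```text
pics
{'time': 0.0, 'joints': array([-1.28550667e+00,  5.28445157e-01,  1.43390502e+00, -3.54066852e-05,
        1.18135383e+00, -1.78489184e-01]), 'qd': array([ 4.58306282e-04,  5.35846890e-04, -2.07382154e-04,  8.59312359e-04,
        5.80966359e-04,  6.90556653e-05]), 'tau': array([-8.81493761e-04, -4.40043104e+01, -1.76592994e+01,  6.33865013e-02,
        5.83359227e-02, -1.48760337e-04]), 'position': array([ 0.27939833, -0.55826343,  0.22158365]), 'eef_rot': array([-3.05544942e+00, -7.21527168e-01,  2.28221861e-04]), 'force': array([ 0.0825321 , -0.32312253,  0.74203133]), 'wrist_torque': array([-0.00307947, -0.05115971, -0.0581181 ]), 'gripper_width': 0.08716336896469862}
top {'K': array([[491.53699611,   0.        , 317.83650709],
       [  0.        , 491.53699611, 203.74115708],
       [  0.        ,   0.        ,   1.        ]]), 'distortion': array([-0.15273191,  0.        ,  0.        ,  0.        ,  0.        ]), 'extrinsics': array([[ 0.00424404,  0.99092242, -0.13436795,  0.27922504],
       [-0.99990122,  0.00600561,  0.01270739, -0.09819048],
       [ 0.01339899,  0.13430075,  0.99085003,  1.40017828],
       [ 0.        ,  0.        ,  0.        ,  1.        ]])}
side {'K': array([[482.94808749,   0.        , 321.93875246],
       [  0.        , 482.94808749, 200.13705756],
       [  0.        ,   0.        ,   1.        ]]), 'distortion': array([-0.14846836,  0.        ,  0.        ,  0.        ,  0.        ]), 'extrinsics': array([[-0.99946456, -0.02574316,  0.020196  ,  0.4907116 ],
       [ 0.02974645, -0.45779929,  0.8885578 ,  1.13753137],
       [-0.01362857,  0.88868279,  0.45831994,  0.7295991 ],
       [ 0.        ,  0.        ,  0.        ,  1.        ]])}
```

View pics/top0.png

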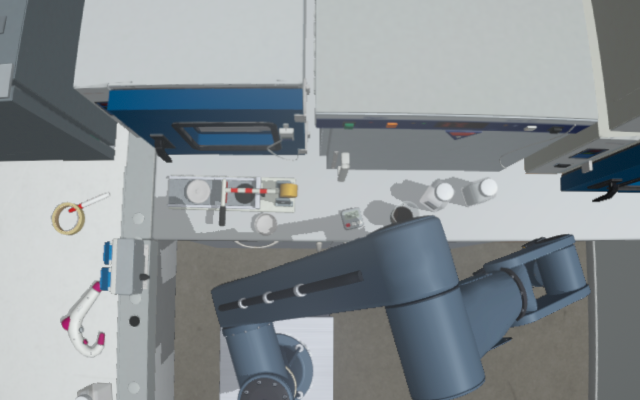

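View pics/side0.png

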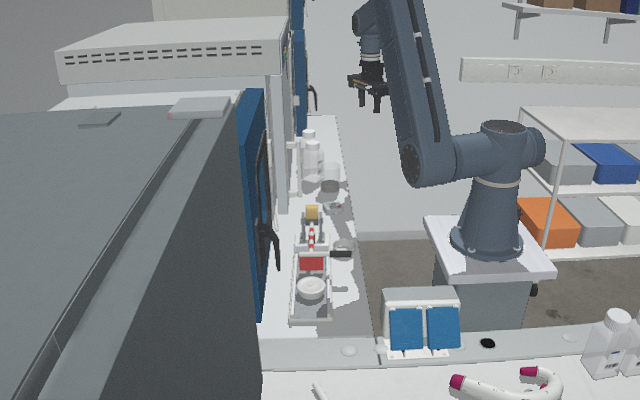

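The top view shows the station at cols 167–297, rows 175–212, with the dish at (199,191), sleeve at (222,215) and drum at (288,190). The side view shows the red plate at (311,263), sleeve at (341,253) and dish at (311,288). Next I'll measure from enlarged crops.

```bash
cat > h.py <<'E'
import numpy as np,cv2
from scipy.spatial.transform import Rotation as R
from rig import telemetry,cams
def ray(n,px):
    c=cams.get_calibration(n);u=cv2.undistortPoints(np.array([[px]],float),c["K"],c["distortion"])[0,0]
    E=c["extrinsics"];return E[:3,3],E[:3,:3]@np.array([u[0],-u[1],-1.])
def onz(n,px,z):
    o,d=ray(n,px);return o+d*(z-o[2])/d[2]
def tri(pa,pb,na="top",nb="side"):
    a,d=ray(na,pa);b,e=ray(nb,pb);t=np.linalg.lstsq(np.c_[d,-e],b-a,rcond=None)[0]
    p,q=a+d*t[0],b+e*t[1];return (p+q)/2,np.linalg.norm(p-q)
def proj(n,P):
    c=cams.get_calibration(n);E=c["extrinsics"];p=(np.atleast_2d(P)-E[:3,3])@E[:3,:3]
    return cv2.projectPoints((p*[1,-1,-1])[:,None],np.zeros(3),np.zeros(3),c["K"],c["distortion"])[0][:,0]
E
python3 - <<'E'
import cv2,numpy as np
t=cv2.imread("pics/top0.png")[140:250,130:330];s=cv2.imread("pics/side0.png")[195:335,270:400]
cv2.imwrite("pics/topc.png",cv2.resize(t,None,fx=4,fy=4,interpolation=2))
cv2.imwrite("pics/sidec.png",cv2.resize(s,None,fx=4,fy=4,interpolation=2))
from h import *
for n in("top","side"):
    im=cv2.imread(f"pics/{n}0.png").astype(int);b,g,r=[im[...,i] for i in range(3)]
    v=(slice(140,250),slice(130,330)) if n=="top" else (slice(195,335),slice(285,370))
    for nm,m in(("red",(r>120)&(g<70)),("black",(r<45)&(g<45)&(b<45)),("brass",(r>150)&(b<90)&(g>90))):
        mm=np.zeros(r.shape,np.uint8);mm[v]=m[v]
        k,l,st,ce=cv2.connectedComponentsWithStats(mm)
        print(n,nm,[(st[i].tolist(),ce[i].round(1).tolist()) for i in range(1,k) if st[i][4]>12])
E
```

```text
top red []
top black []
top brass [([282, 185, 4, 11, 16], [282.8, 190.7])]
side red [([308, 257, 15, 13, 45], [317.7, 264.7])]
side black []
side brass []
```

View pics/topc.png

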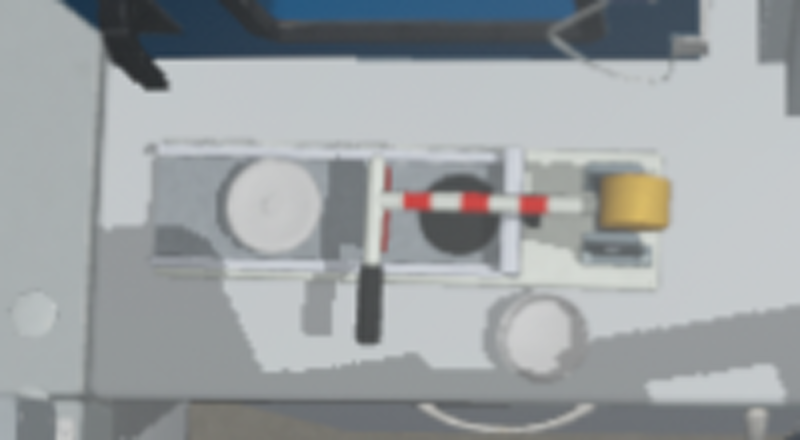

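View pics/sidec.png

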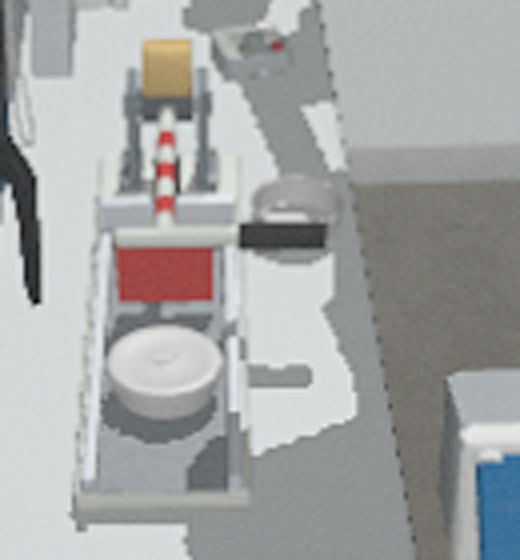

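The top crop shows deck corners near (152,150), (658,152), (657,288), the sleeve from (371,265) to (369,343), the lid at (271,206) and the spare dish at (540,337). In the side crop the sleeve runs (240,236) to (327,236) and the lid is at (165,352).

```bash
python3 - <<'E'
from h import *
T=lambda x,y:((x+.5)/4-.5+130,(y+.5)/4-.5+140)
S=lambda x,y:((x+.5)/4-.5+270,(y+.5)/4-.5+195)
np.set_printoptions(precision=4,suppress=True)
for nm,p,z in(("LB",(151,150),.014),("RB",(658,152),.014),("RF",(657,288),.014),("LF",(153,270),.014),("slv in",(371,265),.07),("slv out",(369,343),.07),("slv mid",(370,304),.07),("bar",(374,210),.076),("lid",(271,206),.038),("spare",(542,336),.021),("disc",(461,215),.014),("benchedge",(540,402),0),("door",(360,58),.1),("stopface top",(504,210),.04),("divider",(92,390),0),("handle",(165,85),.1)):
    print(nm,onz("top",T(*p),z))
print("slv in",tri(T(371,265),S(240,236)));print("slv out",tri(T(369,343),S(327,236)));print("lid",tri(T(271,206),S(165,352)))
print(onz("side",S(165,352),.038),"SF",onz("side",S(248,493),.014),onz("side",S(78,503),.014))
E
```

```text
LB [0.5424 0.3207 0.014 ]
RB [ 0.5424 -0.0477  0.014 ]
RF [ 0.4442 -0.048   0.014 ]
LF [0.4548 0.315  0.014 ]
slv in [0.4521 0.1461 0.07  ]
slv out [0.3985 0.146  0.07  ]
slv mid [0.4253 0.146  0.07  ]
bar [0.4893 0.1442 0.076 ]
lid [0.4978 0.2247 0.038 ]
spare [0.4088 0.0324 0.021 ]
disc [0.4958 0.0927 0.014 ]
benchedge [0.3636 0.0351 0.    ]
door [0.5901 0.1529 0.1   ]
stopface top [0.4955 0.059  0.04  ]
divider [0.3689 0.3608 0.    ]
handle [0.5713 0.2872 0.1   ]
slv in (array([0.4517, 0.1462, 0.07  ]), np.float64(0.0008159896731152381))
slv out (array([0.3982, 0.1464, 0.0683]), np.float64(0.0009543382419036341))
lid (array([0.4981, 0.2238, 0.0414]), np.float64(0.0015611421006471052))
[0.4989 0.2191 0.038 ] SF [0.4547 0.3183 0.014 ] [0.5484 0.3225 0.014 ]
```

```bash
cat >> h.py <<'E'
def rel(T,Rt,P=None,R0=None):
    s=telemetry.get_state();P=s["position"] if P is None else P;R0=R.from_rotvec(s["eef_rot"]) if R0 is None else R0
    return R0.inv().apply(np.array(T)-P)*1e3,np.degrees((R0.inv()*Rt).as_rotvec())
def tool(ang,roll=0,ysign=-1):
    "points -y and down, ang deg below level; roll 0: jaws along world x"
    a=np.radians(ang);z=np.array([0,-np.cos(a),-np.sin(a)]);y=np.array([ysign,0,0.]);
    return R.from_matrix(np.c_[np.cross(y,z),y,z])*R.from_euler('z',roll,degrees=True)
E
python3 - <<'E'
from h import *
np.set_printoptions(precision=3,suppress=True)
s=telemetry.get_state();R0=R.from_rotvec(s["eef_rot"]);print(R0.as_matrix(),s["position"])
E=cams.get_calibration("wrist")["extrinsics"];print("cam in tool",R0.inv().apply(E[:3,3]-s["position"]),R0.inv().apply(-E[:3,2]))
for y in(-1,1):print(y,rel([.45,.2,.25],tool(45,0,y)))
print(rel([.47,-.1,.25],R0),rel([.42,.24,.25],R0))
E
```

```text
[[ 0.894  0.447 -0.001]
 [ 0.447 -0.894  0.002]
 [ 0.    -0.002 -1.   ]] [ 0.279 -0.558  0.222]
cam in tool [ 0.078  0.001 -0.161] [-0.285  0.001  0.958]
-1 (array([ 491.794, -601.957,  -26.996]), array([-45.482,  28.149, 109.566]))
1 (array([ 491.794, -601.957,  -26.996]), array([-24.939, -40.295, -59.969]))
(array([ 375.484, -324.7  ,  -27.571]), array([0., 0., 0.])) (array([ 482.856, -651.152,  -26.904]), array([0., 0., 0.]))
```

Request:
arm_command:
  offset:
    - [38,-32,-8]
    - [75,-65,-15]
    - [113,-97,-22]
    - [150,-130,-30]
    - [150,-130,-30]
  twist:
    - [0,0,0]
    - [0,0,0]
    - [0,0,0]
    - [0,0,0]
    - [0,0,0]
  grip: [0,0,0,0,0]

```text
time: 0.52
position: [0.3558, -0.3724, 0.2524]
eef_rot: [-3.055, -0.722, 0.0]
force: [0.1, -0.2, 0.7]
gripper_width: 0.0616
```

Request:
arm_command:
  offset:
    - [30,-26,0]
    - [60,-52,0]
    - [90,-78,0]
    - [120,-104,0]
    - [150,-130,0]
  twist:
    - [0,0,0]
    - [0,0,0]
    - [0,0,0]
    - [0,0,0]
    - [0,0,0]
  grip: [0,0,0,0,0]

```text
time: 0.93
position: [0.4317, -0.1902, 0.2524]
eef_rot: [-3.057, -0.721, 0.0]
force: [0.5, -0.2, 1.0]
gripper_width: 0.0282
```

Request:
arm_command:
  offset:
    - [24,-28,0]
    - [48,-56,0]
    - [72,-84,0]
    - [96,-112,0]
    - [120,-140,0]
  twist:
    - [0,0,-7]
    - [0,0,-14]
    - [0,0,-21]
    - [0,0,-28]
    - [0,0,-35]
  grip: [0,0,0,0,0]

```text
time: 1.35
position: [0.4761, -0.0114, 0.2523]
eef_rot: [-2.694, -1.616, 0.001]
force: [0.5, -0.0, -0.4]
gripper_width: 0.0018
```

```bash
python3 - <<'E'
from h import *
np.set_printoptions(precision=3,suppress=True)
s=telemetry.get_state();R0=R.from_rotvec(s["eef_rot"]);print(s["time"],s["joints"],s["position"],s["force"],s["gripper_width"]);print(R0.as_matrix())
print(rel([.42,.22,.25],tool(45,0,1)))
E
```

```text
1.35 [-0.259  0.288  1.757 -0.     1.098  0.231] [ 0.476 -0.011  0.252] [ 0.472 -0.005 -0.434] 0.0018203491314007537
[[ 0.471  0.882 -0.001]
 [ 0.882 -0.471  0.   ]
 [-0.    -0.001 -1.   ]]
(array([ 177.746, -158.405,    2.406]), array([-11.055, -44.074, -26.595]))
```

Request:
arm_command:
  offset:
    - [22,-20,0]
    - [44,-40,0]
    - [67,-59,1]
    - [89,-79,1]
    - [111,-99,1]
  twist:
    - [-1.4,-5.5,-3.3]
    - [-2.8,-11,-6.6]
    - [-4.1,-16.5,-10]
    - [-5.5,-22,-13.3]
    - [-6.9,-27.5,-16.6]
  grip: [0,0,0,0,0]

```text
time: 1.77
position: [0.4421, 0.133, 0.2521]
eef_rot: [2.125, 1.741, -0.492]
force: [1.4, -1.0, -0.5]
gripper_width: 0.0006
```

```bash
python3 - <<'E'
from h import *
np.set_printoptions(precision=3,suppress=True)
s=telemetry.get_state();R0=R.from_rotvec(s["eef_rot"]);print(s["time"],s["joints"],s["position"],s["force"],s["gripper_width"]);print(R0.as_matrix())
print(rel([.42,.22,.2],tool(45,0,1)))
E
```

```text
1.7667 [ 0.338  0.415  1.669 -0.464  1.311  0.715] [0.442 0.133 0.252] [ 1.369 -1.029 -0.531] 0.0005726184443344598
[[ 0.185  0.982 -0.046]
 [ 0.861 -0.184 -0.475]
 [-0.475  0.049 -0.879]]
(array([ 95.464, -40.247,   5.467]), array([ -4.133, -16.32 , -10.215]))
```

Request:
arm_command:
  offset:
    - [24,-10,1]
    - [48,-20,3]
    - [72,-30,4]
    - [95,-40,5]
    - [95,-40,5]
  twist:
    - [-1,-4,-2.5]
    - [-2,-8,-5]
    - [-3,-12,-7.5]
    - [-4,-16,-10]
    - [-4,-16.3,-10.2]
  grip: [0,0,0,0,0]

```text
time: 2.18
position: [0.4177, 0.2226, 0.1956]
eef_rot: [1.758, 1.771, -0.737]
force: [0.6, -0.1, -0.8]
gripper_width: 0.0002
```

```bash
python3 - <<'E'
from h import *
np.set_printoptions(precision=3,suppress=True)
s=telemetry.get_state();R0=R.from_rotvec(s["eef_rot"]);print(s["time"],s["joints"],s["position"],s["force"],s["gripper_width"]);print(R0.as_matrix())
for P in([.42,.22,.1],[.42,.20,.055],[.42,.145,.028]):print(rel(P,tool(45,0,1)))
im=cams.read_camera("side");cv2.imwrite("pics/s1.png",im[130:330,220:420,::-1].repeat(3,0).repeat(3,1))
E
```

```text
2.1833 [ 0.623  0.651  1.578 -0.61   1.466  0.858] [0.418 0.223 0.196] [ 0.578 -0.067 -0.791] 0.0002097444238518743
[[-0.01   1.    -0.006]
 [ 0.709  0.003 -0.706]
 [-0.705 -0.011 -0.709]]
(array([65.602,  3.353, 69.536]), array([-0.328, -0.13 ,  0.545]))
(array([ 83.174,   3.784, 115.537]), array([-0.328, -0.13 ,  0.545]))
(array([ 63.243,   3.927, 173.474]), array([-0.328, -0.13 ,  0.545]))
```

View pics/s1.png

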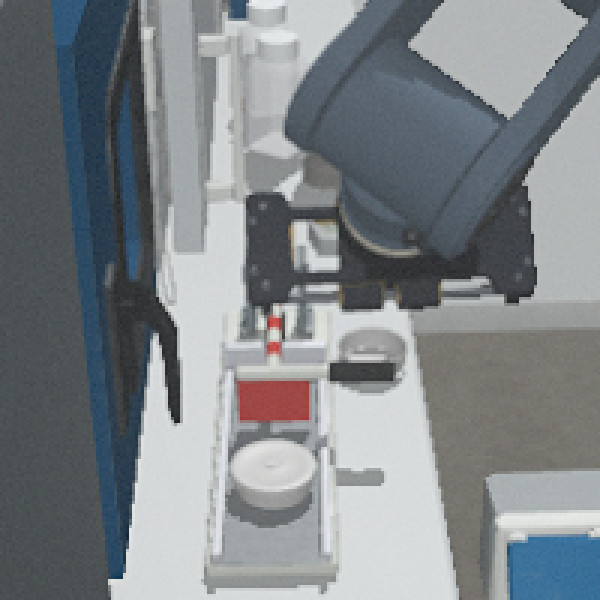

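Request:
arm_command:
  offset:
    - [21,1,29]
    - [42,2,58]
    - [62,3,87]
    - [83,3,115]
    - [83,3,115]
  twist:
    - [0,0,0]
    - [0,0,0]
    - [0,0,0]
    - [0,0,0]
    - [0,0,0]
  grip: [0,0,0,0,0]

```text
time: 2.65
position: [0.4201, 0.1933, 0.0557]
eef_rot: [1.768, 1.763, -0.744]
force: [-0.3, -0.0, 0.2]
gripper_width: 0.0004
```

Request:
arm_command:
  offset:
    - [-5,0,15]
    - [-10,0,29]
    - [-15,0,44]
    - [-20,0,58]
    - [-20,0,58]
  twist:
    - [0,0,0]
    - [0,0,0]
    - [0,0,0]
    - [0,0,0]
    - [0,0,0]
  grip: [0,0,0,0,0]

```text
time: 3.07
position: [0.4229, 0.1398, 0.0347]
eef_rot: [1.771, 1.759, -0.731]
force: [-0.5, -0.2, 0.5]
gripper_width: 0.0004
```

Request:
arm_command:
  offset:
    - [-9,0,-8]
    - [-18,0,-15]
    - [-28,0,-22]
    - [-38,0,-28]
    - [-48,0,-33]
  twist:
    - [0,0,0]
    - [0,0,0]
    - [0,0,0]
    - [0,0,0]
    - [0,0,0]
  grip: [0,0,0,0,0]

```text
time: 3.48
position: [0.4233, 0.1313, 0.0927]
eef_rot: [1.768, 1.762, -0.726]
force: [0.5, 1.6, -0.7]
gripper_width: 0.0005
```

```bash
python3 - <<'E'
from h import *
np.set_printoptions(precision=3,suppress=True)
s=telemetry.get_state();print(s["time"],s["joints"],s["position"],s["force"])
im=cams.read_camera("side");cv2.imwrite("pics/s2.png",im[130:330,220:420,::-1].repeat(3,0).repeat(3,1))
E
```

```text
3.4833 [ 0.48   0.767  1.772 -0.746  1.158  0.991] [0.423 0.131 0.093] [ 0.462  1.567 -0.68 ]
```

View pics/s2.png

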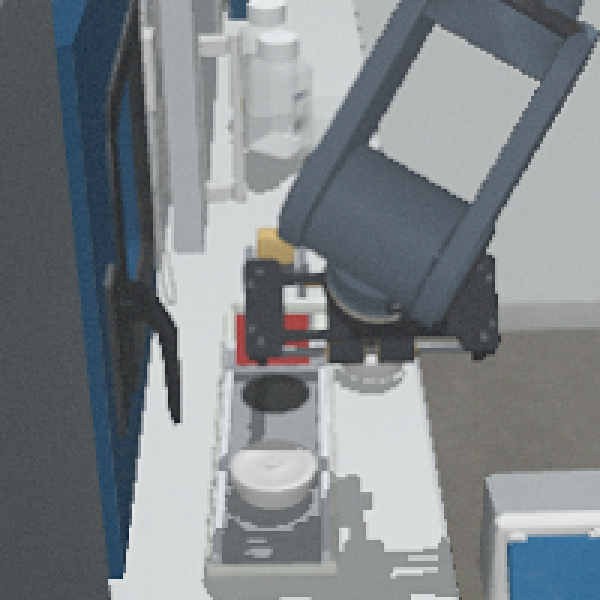

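The red plate has risen to crop (270,338) and the black disc is uncovered, so the guard is moving. I'll continue along the arc.

Request:
arm_command:
  offset:
    - [-11,0,-4]
    - [-22,0,-8]
    - [-33,0,-11]
    - [-44,0,-13]
    - [-55,0,-15]
  twist:
    - [0,0,0]
    - [0,0,0]
    - [0,0,0]
    - [0,0,0]
    - [0,0,0]
  grip: [0,0,0,0,0]

```text
time: 3.95
position: [0.4223, 0.1012, 0.1408]
eef_rot: [1.768, 1.762, -0.731]
force: [-0.3, 1.4, -0.4]
gripper_width: 0.0002
```

Request:
arm_command:
  offset:
    - [-12,0,0]
    - [-23,0,0]
    - [-35,0,1]
    - [-46,0,3]
    - [-58,0,5]
  twist:
    - [0,0,0]
    - [0,0,0]
    - [0,0,0]
    - [0,0,0]
    - [0,0,0]
  grip: [0,0,0,0,0]

```text
time: 4.37
position: [0.4223, 0.0562, 0.1777]
eef_rot: [1.768, 1.762, -0.731]
force: [1.0, -0.2, -0.3]
gripper_width: 0.0004
```

```bash
python3 - <<'E'
from h import *
np.set_printoptions(precision=3,suppress=True)
s=telemetry.get_state();print(s["time"],s["joints"],s["position"],s["force"])
a=cams.read_camera("side")[100:330,220:420,::-1];b=cams.read_camera("top")[130:245,160:360,::-1]
cv2.imwrite("pics/s3.png",np.hstack([cv2.resize(a,(400,460)),cv2.resize(b,(400,230)).repeat(2,0)[:460]]))
E
```

```text
4.3667 [ 0.347  0.58   1.851 -0.794  1.182  0.844] [0.422 0.056 0.178] [ 0.96  -0.244 -0.281]
```

View pics/s3.png

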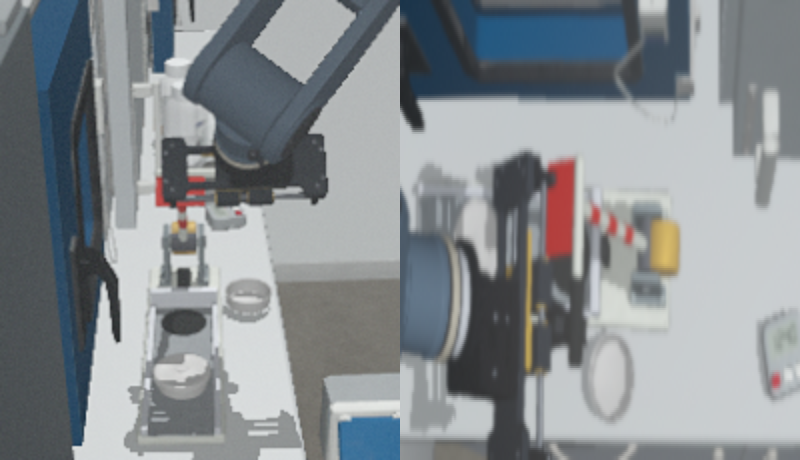

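The guard is raised past about 1 rad and the contact force is near zero. The plate is at top-crop (560,210). I'll back off along the tool axis.

Request:
arm_command:
  offset:
    - [0,0,0]
    - [0,0,-10]
    - [0,0,-30]
    - [0,0,-60]
    - [0,0,-90]
  twist:
    - [0,0,0]
    - [0,0,0]
    - [0,0,0]
    - [0,0,0]
    - [0,0,0]
  grip: [0,0,0,0,0]

```text
time: 4.88
position: [0.4224, 0.1218, 0.2415]
eef_rot: [1.767, 1.763, -0.733]
force: [1.0, 0.2, -0.3]
gripper_width: 0.0002
```

```bash
python3 - <<'E'
from h import *
np.set_printoptions(precision=3,suppress=True)
s=telemetry.get_state();print(s["time"],s["joints"],s["position"],s["force"])
for r in(90,-90):
  for P in([.497,.29,.22],[.497,.29,.024]):print(r,rel(P,tool(65,r,1)))
E
```

```text
4.8833 [ 0.464  0.512  1.71  -0.689  1.395  0.761] [0.422 0.122 0.241] [ 0.978  0.235 -0.336]
90 (array([ 134.498,   73.94 , -103.658]), array([15.148, 15.822, 88.997]))
90 (array([272.449,  75.077,  35.569]), array([15.148, 15.822, 88.997]))
-90 (array([ 134.498,   73.94 , -103.658]), array([-15.824,  15.15 , -89.06 ]))
-90 (array([272.449,  75.077,  35.569]), array([-15.824,  15.15 , -89.06 ]))
```

Request:
arm_command:
  offset:
    - [11,1,-12]
    - [22,2,-25]
    - [34,3,-38]
    - [45,4,-50]
    - [56,4,-62]
  twist:
    - [-1.2,1.2,-6.8]
    - [-2.4,2.4,-13.6]
    - [-3.6,3.5,-20.4]
    - [-4.8,4.7,-27.2]
    - [-6,5.8,-34]
  grip: [0,0,0,0,0]

```text
time: 5.3
position: [0.4271, 0.2061, 0.2458]
eef_rot: [1.219, 2.388, -0.763]
force: [0.5, 0.0, -1.6]
gripper_width: 0.0006
```

```bash
python3 - <<'E'
from h import *
np.set_printoptions(precision=3,suppress=True)
s=telemetry.get_state();print(s["time"],s["joints"],s["position"],s["force"])
print(rel([.43,.29,.25],tool(65,-90,1)))
E
```

```text
5.3 [ 0.568  0.497  1.627 -0.589  1.384  0.163] [0.427 0.206 0.246] [ 0.549  0.031 -1.563]
(array([ 49.086,  41.709, -53.987]), array([ -9.624,   9.404, -54.705]))
```

Request:
arm_command:
  offset:
    - [10,8,-11]
    - [20,17,-22]
    - [29,25,-32]
    - [39,33,-43]
    - [49,42,-54]
  twist:
    - [-1.2,1.2,-6.8]
    - [-2.4,2.4,-13.6]
    - [-3.6,3.5,-20.4]
    - [-4.8,4.7,-27.2]
    - [-6,5.8,-34]
  grip: [0,0,0,0,0]

```text
time: 5.72
position: [0.4303, 0.2898, 0.2499]
eef_rot: [0.507, 2.868, -0.734]
force: [0.2, 0.0, -0.3]
gripper_width: 0.0005
```

```bash
python3 - <<'E'
from h import *
np.set_printoptions(precision=3,suppress=True)
s=telemetry.get_state();print(s["time"],s["joints"],s["position"],s["force"])
print(rel([.497,.29,.22],tool(65,-90,1)))
E
```

```text
5.7167 [ 0.628  0.513  1.5   -0.443  1.421 -0.46 ] [0.43 0.29 0.25] [ 0.15   0.045 -0.335]
(array([-55.805,  36.993,  29.303]), array([ -3.661,   3.58 , -20.687]))
```

Request:
arm_command:
  offset:
    - [-18,12,10]
    - [-36,24,20]
    - [-56,37,29]
    - [-56,37,29]
    - [-56,37,29]
  twist:
    - [-1.2,1.2,-6.8]
    - [-2.4,2.4,-13.6]
    - [-3.7,3.6,-20.7]
    - [-3.7,3.6,-20.7]
    - [-3.7,3.6,-20.7]
  grip: [0,0,0,0,0]

```text
time: 6.13
position: [0.4985, 0.288, 0.2196]
eef_rot: [0.014, 3.066, -0.681]
force: [-0.2, 0.0, -0.3]
gripper_width: 0.0005
```

```bash
python3 - <<'E'
from h import *
np.set_printoptions(precision=3,suppress=True)
s=telemetry.get_state();print(s["time"],s["joints"],s["position"],s["force"]);print(R.from_rotvec(s["eef_rot"]).as_matrix())
for P in([.497,.29,.06],[.497,.285,.024],[.497,.2,.024],[.497,.135,.024]):print(rel(P,tool(65,-90,1)))
a=cams.read_camera("side")[100:330,220:420,::-1];b=cams.read_camera("top")[130:245,130:330,::-1]
cv2.imwrite("pics/s4.png",np.hstack([cv2.resize(a,(400,460)),np.vstack([cv2.resize(b,(400,230)),np.zeros((230,400,3),np.uint8)])]))
E
```

```text
6.1333 [ 0.525  0.596  1.396 -0.381  1.393 -0.922] [0.499 0.288 0.22 ] [-0.242  0.001 -0.296]
[[-1.     0.009 -0.001]
 [ 0.008  0.906 -0.423]
 [-0.003 -0.423 -0.906]]
(array([  2.015,  69.314, 143.744]), array([-0.048, -0.053, -0.506]))
(array([  2.078,  80.025, 178.475]), array([-0.048, -0.053, -0.506]))
(array([  1.364,   3.022, 214.462]), array([-0.048, -0.053, -0.506]))
(array([  0.819, -55.862, 241.981]), array([-0.048, -0.053, -0.506]))
```

View pics/s4.png

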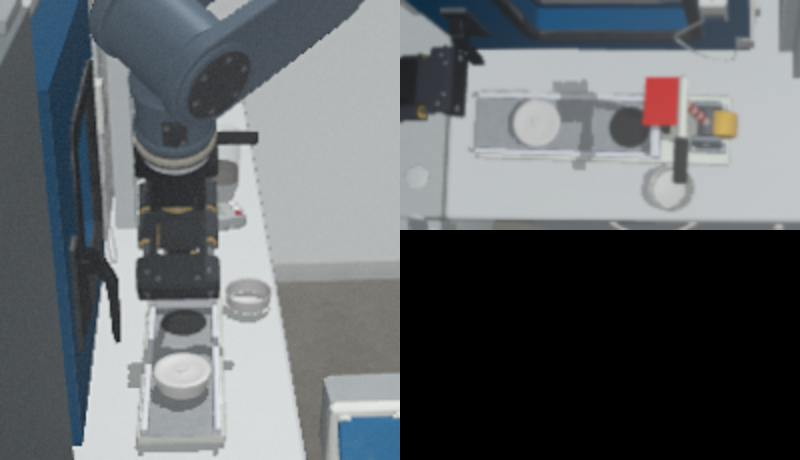

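```bash
python3 - <<'E'
from h import *
print(tri((138.5,218),(348,351)),tri((138.5,218),(487,345)),tri((134,321),(487,345)))
E
```

```text
(array([ 0.42450011,  0.40618127, -0.00115183]), np.float64(0.0006725984011819591)) (array([0.2934058 , 0.43628941, 0.07371671]), np.float64(0.2707804317855981)) (array([ 0.1280487 ,  0.40863489, -0.00200477]), np.float64(0.001530573587885366))
```

The strip beyond the station is level with the bench (z ≈ 0), so I can descend.

Request:
arm_command:
  offset:
    - [0,17,36]
    - [1,34,71]
    - [2,52,107]
    - [2,69,143]
    - [2,69,143]
  twist:
    - [0,0,0]
    - [0,0,0]
    - [0,0,0]
    - [0,0,0]
    - [0,0,0]
  grip: [0,0,0,0,0]

```text
time: 6.65
position: [0.4903, 0.2879, 0.0538]
eef_rot: [-0.006, -3.053, 0.689]
force: [-1.9, -0.8, -1.1]
gripper_width: 0.0008
```

Request:
arm_command:
  offset:
    - [0,3,8]
    - [0,6,16]
    - [0,9,24]
    - [0,12,32]
    - [0,12,32]
  twist:
    - [0,0,0]
    - [0,0,0]
    - [0,0,0]
    - [0,0,0]
    - [0,0,0]
  grip: [0,0,0,0,0]

```text
time: 7.07
position: [0.497, 0.2872, 0.0279]
eef_rot: [0.012, 3.064, -0.679]
force: [0.0, -0.2, 0.2]
gripper_width: 0.0003
```

```bash
python3 - <<'E'
from h import *
np.set_printoptions(precision=3,suppress=True)
s=telemetry.get_state();print(s["time"],s["joints"],s["position"],s["force"])
for P in([.497,.26,.026],[.497,.15,.026],[.497,.135,.026]):print(rel(P,tool(65,-90,1)))
E
```

```text
7.0667 [ 0.525  0.85   1.505 -0.434  1.057 -0.77 ] [0.497 0.287 0.028] [ 0.006 -0.176  0.171]
(array([ -0.207, -23.805,  13.214]), array([ 0.002,  0.073, -0.475]))
(array([  -0.975, -123.498,   59.699]), array([ 0.002,  0.073, -0.475]))
(array([  -1.08 , -137.092,   66.038]), array([ 0.002,  0.073, -0.475]))
```

Request:
arm_command:
  offset:
    - [0,-2,6]
    - [0,-9,10]
    - [0,-16,13]
    - [0,-23,16]
    - [0,-31,20]
  twist:
    - [0,0,0]
    - [0,0,0]
    - [0,0,0]
    - [0,0,0]
    - [0,0,0]
  grip: [0,0,0,0,0]

```text
time: 7.48
position: [0.4969, 0.2498, 0.023]
eef_rot: [0.012, 3.064, -0.68]
force: [-0.8, 0.1, 0.6]
gripper_width: 0.0003
```

Request:
arm_command:
  offset:
    - [0,-7,3]
    - [0,-14,7]
    - [0,-22,10]
    - [0,-29,13]
    - [0,-36,17]
  twist:
    - [0,0,0]
    - [0,0,0]
    - [0,0,0]
    - [0,0,0]
    - [0,0,0]
  grip: [0,0,0,0,0]

```text
time: 7.9
position: [0.4966, 0.2101, 0.0226]
eef_rot: [0.012, 3.064, -0.68]
force: [-0.0, -0.5, 0.2]
gripper_width: 0.0005
```

```bash
python3 - <<'E'
from h import *
np.set_printoptions(precision=3,suppress=True)
s=telemetry.get_state();print(s["time"],s["joints"],s["position"],s["force"])
a=cams.read_camera("side")[160:330,250:400,::-1];b=cams.read_camera("top")[130:245,130:330,::-1]
cv2.imwrite("pics/s5.png",np.hstack([cv2.resize(a,(400,453)),cv2.copyMakeBorder(cv2.resize(b,(400,230)),0,223,0,0,0)]))
E
```

```text
7.9 [ 0.414  0.822  1.633 -0.502  0.935 -0.797] [0.497 0.21  0.023] [-0.002 -0.504  0.225]
```

View pics/s5.png

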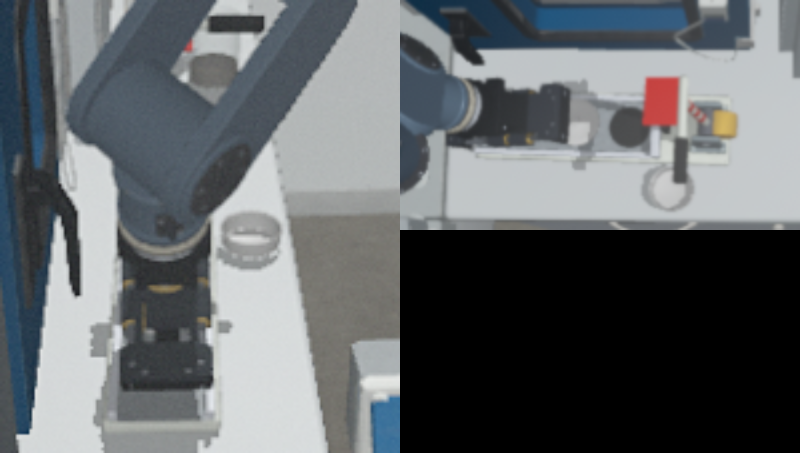

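The dish leads the fingers, with its front edge near top-crop (589,130), about 80 mm short of the stop. The guard is still up.

Request:
arm_command:
  offset:
    - [0,-7,3]
    - [0,-14,7]
    - [0,-22,10]
    - [0,-29,13]
    - [0,-36,17]
  twist:
    - [0,0,0]
    - [0,0,0]
    - [0,0,0]
    - [0,0,0]
    - [0,0,0]
  grip: [0,0,0,0,0]

```text
time: 8.42
position: [0.4962, 0.1703, 0.0224]
eef_rot: [0.012, 3.064, -0.68]
force: [0.8, 0.1, -0.4]
gripper_width: 0.0008
```

Request:
arm_command:
  offset:
    - [0,-5,2]
    - [0,-9,4]
    - [0,-13,6]
    - [0,-16,7]
    - [0,-18,8]
  twist:
    - [0,0,0]
    - [0,0,0]
    - [0,0,0]
    - [0,0,0]
    - [0,0,0]
  grip: [0,0,0,0,0]

```text
time: 8.83
position: [0.496, 0.151, 0.0226]
eef_rot: [0.012, 3.065, -0.68]
force: [-0.7, 0.3, 0.4]
gripper_width: 0.0004
```

```bash
python3 - <<'E'
from h import *
np.set_printoptions(precision=3,suppress=True)
s=telemetry.get_state();print(s["time"],s["position"],s["force"])
b=cams.read_camera("top")[165:225,200:310,::-1]
cv2.imwrite("pics/s6.png",cv2.resize(b,None,fx=7,fy=7,interpolation=2))
for n,P in(("stop top",[.4975,.061,.04]),("disc",[.4975,.093,.014]),("home lead rim",[.4975,.061,.036]),("home centre top",[.4975,.094,.038]),("dish trail rim home",[.4975,.128,.036]),("plate edge",[.4975,.049,.19])):print(n,(proj("top",P)[0]-[200,165])*7)
E
```

```text
8.8333 [0.496 0.151 0.023] [-0.731  0.276  0.39 ]
stop top [384.42  184.893]
disc [313.571 194.608]
home lead rim [385.545 186.477]
home centre top [303.129 185.255]
dish trail rim home [219.828 185.617]
plate edge [370.469 118.342]
```

View pics/s6.png

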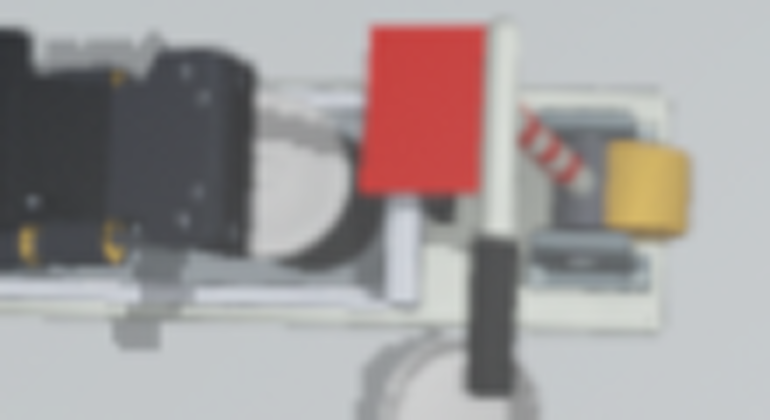

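The dish's leading rim is at col 352 and the stop face at about col 386, leaving about 13 mm. The plate edge at col 370 matches the guard at 1.45. I'll creep in.

Request:
arm_command:
  offset:
    - [0,-1.8,0.8]
    - [0,-3.6,1.7]
    - [0,-5.4,2.5]
    - [0,-7.2,3.4]
    - [0,-8.2,3.8]
  twist:
    - [0,0,0]
    - [0,0,0]
    - [0,0,0]
    - [0,0,0]
    - [0,0,0]
  grip: [0,0,0,0,0]

```text
time: 9.3
position: [0.4959, 0.1421, 0.0226]
eef_rot: [0.012, 3.065, -0.68]
force: [0.8, 0.7, 0.3]
gripper_width: 0.0004
```

Request:
arm_command:
  offset:
    - [0,-0.5,0.2]
    - [0,-0.9,0.4]
    - [0,-1.4,0.6]
    - [0,-1.8,0.8]
    - [0,-1.8,0.8]
  twist:
    - [0,0,0]
    - [0,0,0]
    - [0,0,0]
    - [0,0,0]
    - [0,0,0]
  grip: [0,0,0,0,0]

```text
time: 9.72
position: [0.496, 0.1403, 0.0227]
eef_rot: [0.012, 3.065, -0.68]
force: [0.4, -0.3, -0.4]
gripper_width: 0.0005
```

```bash
python3 - <<'E'
from h import *
np.set_printoptions(precision=3,suppress=True)
s=telemetry.get_state();print(s["time"],s["position"],s["force"])
b=cams.read_camera("top")[165:225,200:310,::-1]
cv2.imwrite("pics/s7.png",cv2.resize(b,None,fx=7,fy=7,interpolation=2))
g=b.astype(int).mean(2)
for r in(194,196,198,200):print(r,g[r-165,34:60].round().astype(int))
E
```

```text
9.7167 [0.496 0.14  0.023] [ 0.427 -0.313 -0.372]
194 [ 80  76  71  69  70  94 158 196 200 200 199 198 197 195 195 195 197 193
 161  99  88 133 160 164 164 145]
196 [ 80  77  71  70  74 108 164 195 197 198 197 196 195 196 197 198 189 155
 100  78 102 161 196 207 209 187]
198 [ 79  76  75  80  80 121 173 195 197 197 198 198 200 199 191 166 124  84
  76  91 121 175 203 209 210 187]
200 [ 77  72  70  70  74 110 166 196 198 197 194 182 158 134 102  84  78  81
 100 116 129 177 203 209 210 188]
```

Request:
arm_command:
  offset:
    - [0,-0.5,0.2]
    - [0,-0.9,0.4]
    - [0,-1.4,0.6]
    - [0,-1.8,0.8]
    - [0,-1.8,0.8]
  twist:
    - [0,0,0]
    - [0,0,0]
    - [0,0,0]
    - [0,0,0]
    - [0,0,0]
  grip: [0,0,0,0,0]

```text
time: 10.18
position: [0.4959, 0.1382, 0.0227]
eef_rot: [0.012, 3.065, -0.68]
force: [-0.3, 0.7, 0.1]
gripper_width: 0.0002
```

Request:
arm_command:
  offset:
    - [0,-0.2,0.1]
    - [0,-0.5,0.2]
    - [0,-0.7,0.3]
    - [0,-0.9,0.4]
    - [0,-0.9,0.4]
  twist:
    - [0,0,0]
    - [0,0,0]
    - [0,0,0]
    - [0,0,0]
    - [0,0,0]
  grip: [0,0,0,0,0]

```text
time: 10.6
position: [0.4959, 0.1373, 0.0227]
eef_rot: [0.012, 3.065, -0.68]
force: [-0.2, -1.1, 0.5]
gripper_width: 0.0006
```

```bash
python3 - <<'E'
from h import *
np.set_printoptions(precision=3,suppress=True)
s=telemetry.get_state();print(s["time"],s["position"],s["force"])
b=cams.read_camera("top")[165:225,200:310,::-1]
cv2.imwrite("pics/s8.png",cv2.resize(b,None,fx=7,fy=7,interpolation=2))
g=b.astype(int).mean(2)
for r in(193,194,196,198,200):print(r,g[r-165,34:60].round().astype(int))
E
```

```text
10.6 [0.496 0.137 0.023] [-0.174 -1.068  0.488]
193 [ 86  80  77  71  68  69  93 157 197 201 201 200 199 198 197 195 195 193
 189 166 120 121 143 151 152 133]
194 [ 79  79  76  70  68  70  93 158 196 200 200 199 198 197 196 195 195 197
 195 167 112 135 159 164 165 144]
196 [ 79  79  76  71  70  71  93 156 194 198 198 197 196 195 196 197 199 193
 162 104 103 161 196 207 209 187]
198 [ 81  79  76  77  83  80 103 161 194 197 197 197 198 200 200 194 171 126
  86  91 120 174 202 209 210 188]
200 [ 83  78  75  72  74  73 108 165 196 198 197 194 184 163 136 107  85  82
 100 115 129 177 204 209 210 188]
```

View pics/s8.png

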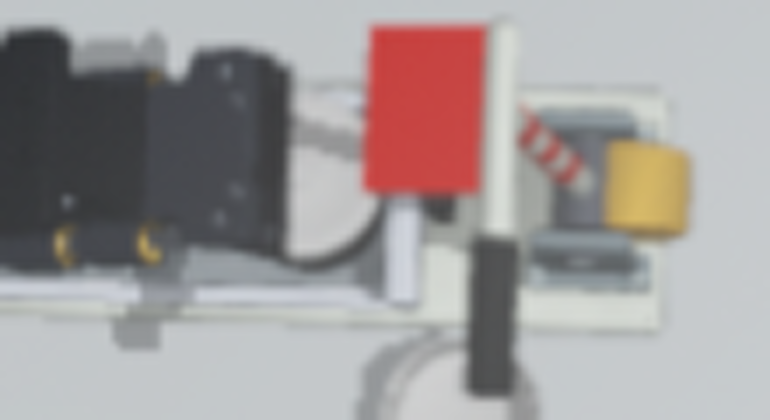

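Request:
arm_command:
  offset:
    - [0,-0.2,0.1]
    - [0,-0.5,0.2]
    - [0,-0.7,0.3]
    - [0,-0.9,0.4]
    - [0,-0.9,0.4]
  twist:
    - [0,0,0]
    - [0,0,0]
    - [0,0,0]
    - [0,0,0]
    - [0,0,0]
  grip: [0,0,0,0,0]

```text
time: 11.07
position: [0.4959, 0.1364, 0.0228]
eef_rot: [0.012, 3.065, -0.68]
force: [-0.3, -0.3, -0.2]
gripper_width: 0.0004
```

Request:
arm_command:
  offset:
    - [0,-0.2,0.1]
    - [0,-0.3,0.15]
    - [0,-0.4,0.2]
    - [0,-0.5,0.2]
    - [0,-0.5,0.2]
  twist:
    - [0,0,0]
    - [0,0,0]
    - [0,0,0]
    - [0,0,0]
    - [0,0,0]
  grip: [0,0,0,0,0]

```text
time: 11.48
position: [0.4959, 0.1358, 0.0228]
eef_rot: [0.012, 3.065, -0.68]
force: [-0.3, -0.1, 0.3]
gripper_width: 0.0003
```

```bash
python3 - <<'E'
from h import *
np.set_printoptions(precision=3,suppress=True)
f=[];g=[]
for i in range(6):
    g.append(cams.read_camera("top")[165:225,200:310].astype(float).mean(2));s=telemetry.get_state();f.append(s["force"])
print(s["time"],s["position"],np.mean(f,0),np.std(f,0));g=np.mean(g,0)
for r in(193,194,196,198):print(r,g[r-165,50:60].round().astype(int))
E
```

```text
11.7833 [0.496 0.136 0.023] [-0.249 -0.131  0.158] [0.328 0.43  0.353]
193 [195 192 188 181 151 127 143 150 152 133]
194 [194 196 197 184 145 138 160 164 165 145]
196 [198 198 180 135 109 161 196 207 209 187]
198 [182 145 103  93 120 175 203 209 210 188]
```

Request:
arm_command:
  offset:
    - [0,-0.2,0.1]
    - [0,-0.3,0.15]
    - [0,-0.5,0.2]
    - [0,-0.7,0.3]
    - [0,-0.7,0.3]
  twist:
    - [0,0,0]
    - [0,0,0]
    - [0,0,0]
    - [0,0,0]
    - [0,0,0]
  grip: [0,0,0,0,0]

```text
time: 12.2
position: [0.4959, 0.1351, 0.0228]
eef_rot: [0.012, 3.065, -0.68]
force: [-0.8, -0.1, 0.6]
gripper_width: 0.0002
```

Request:
arm_command:
  offset:
    - [0,-0.1,0.05]
    - [0,-0.2,0.1]
    - [0,-0.3,0.15]
    - [0,-0.5,0.2]
    - [0,-0.5,0.2]
  twist:
    - [0,0,0]
    - [0,0,0]
    - [0,0,0]
    - [0,0,0]
    - [0,0,0]
  grip: [0,0,0,0,0]

```text
time: 12.62
position: [0.4959, 0.1345, 0.0228]
eef_rot: [0.012, 3.065, -0.68]
force: [-0.3, 0.3, -0.3]
gripper_width: 0.0006
```

```bash
cat > chk.py <<'E'
from h import *
np.set_printoptions(precision=4,suppress=True)
f=[];g=[]
for i in range(6):
    g.append(cams.read_camera("top")[165:225,200:310].astype(float).mean(2));s=telemetry.get_state();f.append(s["force"])
print(s["time"],s["position"],np.mean(f,0),np.std(f,0));g=np.mean(g,0)
for r in(193,194,196,198):print(r,g[r-165,50:60].round().astype(int))
E
python3 chk.py
```

```text
12.9167 [0.4959 0.1345 0.0228] [-0.0868 -0.0988  0.1398] [0.8135 0.575  0.3069]
193 [195 192 188 186 163 135 144 150 152 133]
194 [195 195 197 196 169 145 160 164 165 145]
196 [197 199 193 163 124 162 196 207 210 187]
198 [194 171 126  99 121 175 203 209 210 188]
```

Request:
arm_command:
  offset:
    - [0,-0.1,0.05]
    - [0,-0.2,0.1]
    - [0,-0.3,0.15]
    - [0,-0.5,0.2]
    - [0,-0.5,0.2]
  twist:
    - [0,0,0]
    - [0,0,0]
    - [0,0,0]
    - [0,0,0]
    - [0,0,0]
  grip: [0,0,0,0,0]

```text
time: 13.33
position: [0.4959, 0.134, 0.0229]
eef_rot: [0.012, 3.065, -0.68]
force: [0.1, 0.2, 0.4]
gripper_width: 0.0001
```

Request:
arm_command:
  offset:
    - [0,-0.1,0.05]
    - [0,-0.2,0.1]
    - [0,-0.3,0.15]
    - [0,-0.5,0.2]
    - [0,-0.5,0.2]
  twist:
    - [0,0,0]
    - [0,0,0]
    - [0,0,0]
    - [0,0,0]
    - [0,0,0]
  grip: [0,0,0,0,0]

```text
time: 13.75
position: [0.4959, 0.1334, 0.0229]
eef_rot: [0.012, 3.065, -0.68]
force: [-0.5, -0.7, -0.6]
gripper_width: 0.0002
```

```bash
python3 chk.py
```

```text
14.05 [0.4959 0.1335 0.0229] [ 0.1163  0.0781 -0.0011] [0.4582 0.2951 0.2045]
193 [195 192 187 185 172 149 146 150 152 133]
194 [195 195 196 197 176 153 161 164 165 145]
196 [197 198 197 177 140 163 196 207 210 187]
198 [197 181 143 109 122 175 203 209 211 188]
```

Request:
arm_command:
  offset:
    - [0,-0.1,0.05]
    - [0,-0.2,0.1]
    - [0,-0.3,0.15]
    - [0,-0.5,0.2]
    - [0,-0.5,0.2]
  twist:
    - [0,0,0]
    - [0,0,0]
    - [0,0,0]
    - [0,0,0]
    - [0,0,0]
  grip: [0,0,0,0,0]

```text
time: 14.47
position: [0.4959, 0.1329, 0.0229]
eef_rot: [0.012, 3.065, -0.68]
force: [-0.2, 0.6, -0.3]
gripper_width: 0.0002
```

Request:
arm_command:
  offset:
    - [0,-0.1,0.05]
    - [0,-0.2,0.1]
    - [0,-0.3,0.15]
    - [0,-0.5,0.2]
    - [0,-0.5,0.2]
  twist:
    - [0,0,0]
    - [0,0,0]
    - [0,0,0]
    - [0,0,0]
    - [0,0,0]
  grip: [0,0,0,0,0]

```text
time: 14.88
position: [0.496, 0.1326, 0.0229]
eef_rot: [0.012, 3.064, -0.679]
force: [0.0, 1.6, -1.1]
gripper_width: 0.0003
```

```bash
python3 chk.py
```

```text
15.1833 [0.496  0.1325 0.0229] [-0.0534  1.6153 -0.245 ] [0.3845 0.539  0.5564]
193 [196 192 187 186 185 167 147 150 152 133]
194 [195 195 196 197 187 168 162 164 165 145]
196 [197 198 198 183 150 165 196 207 210 187]
198 [199 185 152 116 122 175 203 209 211 188]
```

Force rose to +1.6 N and the tool lags its command, which looks like contact with the stop. I'll confirm with one tiny nudge, then retreat.

Request:
arm_command:
  offset:
    - [0,-0.1,0.05]
    - [0,-0.2,0.1]
    - [0,-0.3,0.15]
    - [0,-0.3,0.15]
    - [0,-0.3,0.15]
  twist:
    - [0,0,0]
    - [0,0,0]
    - [0,0,0]
    - [0,0,0]
    - [0,0,0]
  grip: [0,0,0,0,0]

```text
time: 15.6
position: [0.496, 0.1323, 0.0229]
eef_rot: [0.012, 3.064, -0.679]
force: [-0.4, 2.7, -0.2]
gripper_width: 0.0004
```

```bash
python3 chk.py
```

```text
15.9 [0.496  0.1323 0.0229] [ 0.3601  3.254  -0.2317] [0.4717 0.4854 0.5744]
193 [196 192 187 186 185 167 147 151 152 133]
194 [196 194 196 197 186 167 162 164 165 145]
196 [197 198 198 186 155 165 196 207 210 187]
198 [199 186 153 116 123 175 203 209 211 188]
```

Force grew to 3.3 N while the rim stayed put, so the dish is seated. Retreating along +y, gently at first.

Request:
arm_command:
  offset:
    - [0,0.5,-0.2]
    - [0,1,-0.5]
    - [0,4,-2]
    - [0,14,-6.5]
    - [0,32,-15]
  twist:
    - [0,0,0]
    - [0,0,0]
    - [0,0,0]
    - [0,0,0]
    - [0,0,0]
  grip: [0,0,0,0,0]

```text
time: 16.32
position: [0.4954, 0.1663, 0.023]
eef_rot: [-0.015, -3.066, 0.683]
force: [0.6, 0.3, -0.7]
gripper_width: 0.0007
```

Request:
arm_command:
  offset:
    - [0,30,-14]
    - [0,60,-28]
    - [0,90,-42]
    - [0,90,-70]
    - [0,90,-100]
  twist:
    - [0,0,0]
    - [0,0,0]
    - [0,0,0]
    - [0,0,0]
    - [0,0,0]
  grip: [0,0,0,0,0]

```text
time: 16.73
position: [0.4948, 0.2929, 0.0742]
eef_rot: [-0.006, -3.065, 0.684]
force: [0.5, -0.9, 0.5]
gripper_width: 0.0003
```

```bash
python3 chk.py; python3 - <<'E'
from h import *
t=cams.read_camera("top")[:,:,::-1];t0=cv2.imread("pics/top0.png")
cv2.imwrite("pics/s9.png",np.vstack([cv2.resize(t[165:225,200:310],None,fx=5,fy=5,interpolation=2),cv2.resize(t[160:235,190:410],(550,188))]))
for n,v in(("spare",(slice(212,238),slice(250,280))),("timer",(slice(205,232),slice(338,366))),("bottles",(slice(178,212),slice(418,500)))):
    print(n,np.abs(t[v].astype(int)-t0[v]).mean().round(1))
E
```

```text
17.0333 [0.4957 0.2906 0.0748] [ 0.1512 -0.0693  0.1359] [0.7669 0.6794 0.8476]
193 [190 186 181 180 176 158 143 146 147 129]
194 [190 189 190 191 178 159 157 159 160 140]
196 [191 192 192 175 141 159 191 202 204 182]
198 [193 180 146 111 119 170 197 204 205 182]
spare 21.8
timer 18.3
bottles 4.9
```

View pics/s9.png

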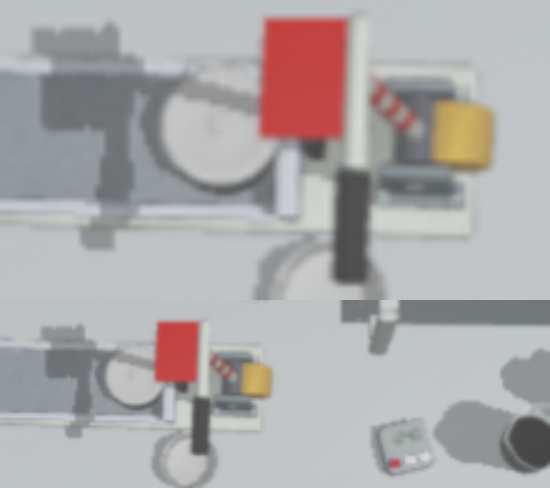

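The dish sits against the stop with its centre near pixel (243,190); the predicted home is (243,191). The guard is upright, and the spare dish and timer are where they were.

```bash
python3 -c "
from rig import finish_job
print(finish_job())"
```

```text
the job is handed in; nothing more can be done
None
```

I pushed the guard's sleeve up along its arc with the closed fingers to about 1.05 rad. It then carried on by itself to its upper stop and stayed there. After that I pushed the lidded dish down its lane and crept the last few millimetres against the stop. I handed the job in at about 17 s.

**Dish:** The force along the lane rose to about 3.3 N while the rim stopped moving, which I took as contact with the stop. After I retreated, the rim had not shifted. The dish centre was at top-camera pixel (243,190), against a predicted home of (243,191).

**Guard:** It was still upright in the last picture, with the red plate where it should be at 1.45 rad.

**Other objects:** The pixel comparison with the first picture did not come out clean. The spare dish and timer patches differed by about 20 grey levels, and the bottles by 5. I put this down to moved shadows and the raised sleeve. By eye, the spare dish, timer and beaker stood in place. I checked the bottle only through that comparison.

**Robot:** The gripper was clear of everything at hand-in. The hand-in call returned no verdict.

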